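# Take the bayonet cover off the flour-dust extractor for washing

### The job

Take the blue filter cover off the dust extractor for washing: press it in against its spring, twist it a quarter turn anticlockwise to free it from its lugs, and lift it away without forcing it. Carry it to the white wash tray and set it down there, not dropped, flat on the tray floor with its grip bar upwards; leave the tray and all the other things where they stand.

Things in the scene. Friction and masses are not known exactly. Their poses are not given: they have to be found in the camera images.
- cover: Blue round bayonet cover, 110 mm across, 14 mm thick, 0.2 kg, loose. Origin: centre of its underside; z points out of its face; x runs along its grip bar. The bar stands on the middle of the face: 76 mm long (x), 14 mm wide (y), top 51 mm above the origin. It starts locked in the socket, with the socket's frame.
- cover_bar (a point): Point on the cover's axis in its grip bar, 40 mm above the cover's origin (11 mm below the bar's top). Two lugs at the cover's underside, below the two ends of the bar (white lines on the face), 16 mm wide and 8 mm thick, reach 66 mm from the axis.
- socket: Grey fixed ring of the filter holder, 156 mm across, rim top at z = 12.5 mm. Its axis z leans 30 degrees from vertical to the extractor's front; x points up the slope. Origin: centre of the locked cover's underside. The lugs start on its x axis (red marks) under two keepers; teeth 4 mm deep block the twist: hold the cover pressed in by 5 to 8 mm while twisting anticlockwise seen from outside (+ about z).
- socket_out (a point): Point on the socket's axis, 60 mm out from its origin. From 66 to about 98 degrees of twist (green marks at 85) the lugs are clear of the keepers and the cover can be drawn out along the axis; stops prevent turning farther, or clockwise from the start. It is clear of the socket once 25 mm out. Lugs have 3 mm play in the ring.
- plate (a joint): Sprung filter plate under the cover, m: 0 with the cover locked, grows as the cover is pressed in, to 0.009 at its end stop; -0.006 when it has risen freely with the cover unlocked or off. It pushes the cover out with about 7 N at 0 and 0.6 N more per mm.
- extractor: Benchtop dust extractor, grey and white, 260 x 200 mm, fixed. Origin: centre of its foot on the table; its front (-x) looks to the robot's right or ahead to the right. The socket origin lies 35 mm in front of it and 195 mm up. Behind the socket the case is 155 mm high.
- wash_tray: White open tray, 240 mm (x) by 200 mm (y), 28 mm high, walls and floor 4 mm thick, loose, 0.7 kg. Origin: centre of its underside.
- muffin_tin: Dark muffin tin with six cups, 250 x 170 mm, 36 mm high, origin under its centre. Not to be moved; it and the wash tray may stand to either side of the extractor.
- bowl: Steel mixing bowl, 140 mm across, 75 mm high, origin under its centre. Not to be moved.
- jug: Clear measuring jug with a handle, 90 mm across, 120 mm high, origin under its centre. Not to be moved.
Things that resemble listed ones, but are neither listed nor needed, are in the scene too. Several things have the shape of the cover; the one meant has the colours described above.

How it is judged:
On the way, in this order (a step that is already met when the one before it is completed fails the run):
1. the cover, still in its socket, has been twisted by more than 54 degrees, past the tooth and towards the opening (angle between the x axis of cover and the x axis of socket, either way round above 0.95 rad and z of cover in the frame of socket below 0.012 m and distance between cover and socket below 0.016 m), for 0.05 s.
2. the cover is lifted clear of the socket, more than 30 mm out along its axis (z of cover in the frame of socket above 0.03 m), for 0.1 s.
At the end, for the whole second after the job is handed in: The cover lies at rest inside the wash tray, flat on its floor (underside within 5 mm of the floor, axis within 0.1 rad of vertical), grip bar up (z of cover in the frame of wash_tray between 0 and 0.009 m and x of cover in the frame of wash_tray between -0.07 and 0.07 m and y of cover in the frame of wash_tray between -0.05 and 0.05 m and angle between cover's own z axis and vertical below 0.1 rad and linear speed of cover below 0.02 m/s); the robot touches nothing.
It fails at once if the cover is forced against its socket (over 70 N between them), as by twisting without pressing it in (contact force between cover and socket above 70 N).
It fails at once if the cover is let go in the air (away from the socket, out of the fingers, and more than 30 mm above the wash tray floor) (distance between cover and socket above 0.06 m and contact force between cover and the fingers below 0.05 N and z of cover in the frame of wash_tray above 0.034 m).
It fails at once if the wash tray is shifted by more than 30 mm (distance of wash_tray from where it was at the start of the episode above 0.03 m).
It fails at once if the muffin tin, mixing bowl or measuring jug is shifted by more than 30 mm (distance of any of muffin_tin, bowl, jug from where it was at the start of the episode above 0.03 m).
It also fails if it takes over 48 s, if anything falls off the work surface, if the arm or the gripper's body presses on something with over 40 N, if the wrist force passes 120 N, or if a joint passes its speed limit or range.

### The arm

A 6-joint arm with a two-finger parallel gripper is mounted at the origin on the work surface. World frame = base frame: x ahead of the robot, y to its left, z up, the work surface at z = 0. Lengths are in m, angles in rad, forces in N, time in s.
With the tool pointing down it reaches from about 0.35 to 0.975 m from the base axis. Payload 4.9 kg.
Tool frame: the origin (TCP) lies at the very end of the fingers, on their centre line; the grasp point (between the pads) lies 19 mm behind it (manip.hold_point_z is the distance from the TCP to the grasp point, in m); z points along the fingers, y is the direction in which the jaws open and shut (so a half turn about z gives the same grasp; the last joint's range is limited). The gripper opens to 85 mm and grips with 20 to 120 N. Pads are 22 mm wide; open, the fingers measure 114 mm over their backs; the gripper's body (76 mm by 85 mm) begins 54 mm behind the grasp point. The pads swing forward as they close: fully open they stand 13 mm farther back than shut.
Start: joints at [1.078, 0.053, 1.613, -0, 1.476, -0.119], TCP at [0.228, 0.582, 0.231] pointing down, gripper open.
Joint ranges: [-3.01, 3.01], [-1.01, 2.22], [0.06, 2.58], [-1.02, 4.17], [0.09, 2.62], [-3.14, 3.14]. Speed limits (rad/s): [2.57, 2.57, 3.14, 3.14, 3.14, 3.14].

### API

Orientations are given as a unit quaternion [w, x, y, z].
In Python, from plant import monitor, grab_frame, camera_params, ticket, manip gives the robot as it stands.
- The arm moves only by the tool play_rows, never from a script. Its argument "commands" is a list of rows, each an object of numbers: "dx", "dy", "dz": the shift along the tool's x, y, z in cm; "rx", "ry", "rz": the turn, a rotation vector about the tool's x, y, z in rad; "claw": the closure, from 0 (fully open) to 1 (shut). In form: [{"dx": .., "dy": .., "dz": .., "rx": .., "ry": .., "rz": .., "claw": ..}, ...]. A call has 1 to 5 rows; each row is the pose to reach, as a shift and turn from the pose measured when the call began, along the tool's axes at that moment; what a row does not reach only later rows make up. A row lasts 1/10 s, in which the tool goes at most 50 mm and 8.59 degrees, less where a joint would pass 70% of its speed; a pose out of reach is approached as far as the arm can. A call with a gripper value outside its range is refused whole. The fingers move at their own pace and stop on an object; the grip force is fixed at half the most. Time passes only in rows, so rows that repeat a pose let the fingers close. It gives the time, the measured TCP pose, the force and the opening at its end, in the units of the state.
- monitor.state(): the state, without advancing time (a new reading comes with each control period).
- grab_frame(name): name is "scene" or "top"; returns the picture (480x640x3 uint8, blue, green, red); there is no depth.
- camera_params(name): a dict with "fx", "fy", "cx", "cy" (pixels), "rvec" (rotation vector, rad) and "tvec" (3), from world to camera coordinates, as OpenCV has them. Camera axes: x right, y down, z forward; pixel columns grow to the right and rows downward; lengths in m; the calibration is good to about 2 mm. A picture is of the moment at which its call begins. camera_params takes no time and is no camera call.
- ticket.job_done(): hands the job in, once; it reports no verdict.
The state is a dict: "time": time; "joint_pos": joint angles; "joint_vel": joint speeds; "joint_efforts": joint torques, N m; "tool_pos": TCP position; "tool_rot": TCP orientation; "contact_force": force on the tool from outside, world axes, zero at the start; "ft_torque": the same for the moment, N m; "gripper_width": opening from 0.0 (shut) to 1.0 (fully open).
Only numpy, scipy, OpenCV 4.12 (cv2) and the standard library are available. Lean on these libraries where they do the work, as an engineer would, in place of code of your own. Each camera call takes 0.05 s, during which the arm holds its last target.

## Working session

There is one attempt and no reset: what is moved stays moved. The work goes in short steps, Python scripts to look and compute and a tool call to move; the robot and the scene stay as the last step left them, time stands still between calls to the robot, and variables do not carry over. Pictures are saved under pics/ and viewed, and the job is handed in when it is done.

Besides the shell and the picture viewer there is one more tool, called after "Emit:" in YAML: its name, and indented under it one key for each argument. play_rows: Moves the arm, as the interface text tells. Its arguments: {"type":"object","properties":{"commands":{"type":"array"}},"required":["commands"]}

```bash
mkdir -p pics; ls
python3 - <<'E'
from plant import monitor, grab_frame, camera_params, ticket, manip
import cv2
for n in ("scene","top"):
    cv2.imwrite(f"pics/{n}0.png",grab_frame(n)); print(camera_params(n))
print(monitor.state()); print(manip.hold_point_z)
E
```

```text
pics
{'fx': 586.209756001545, 'fy': 586.209756001545, 'cx': 313.48505746203085, 'cy': 239.631149598201, 'rvec': array([ 0.87953832,  2.4832697 , -1.11882015]), 'tvec': array([ 0.41581169, -0.12676965,  1.60733326])}
{'fx': 542.0250228502055, 'fy': 542.0250228502055, 'cx': 322.2113039551664, 'cy': 244.00469071763604, 'rvec': array([ 2.10153339, -2.10532369,  0.23267849]), 'tvec': array([0.0162876 , 0.55893193, 1.1162239 ])}
{'time': 0.1, 'joint_pos': array([ 1.07801492e+00,  5.33092108e-02,  1.61414084e+00, -1.02731847e-05,
        1.47600020e+00, -1.18984494e-01]), 'joint_vel': array([ 0.00045731,  0.00059082, -0.00161315,  0.00026142, -0.00119284,
        0.00138868]), 'joint_efforts': array([ 1.06209695e-04, -3.94906282e+01, -3.71360672e+01, -1.18832140e-04,
        3.85935127e-03, -9.56599877e-06]), 'tool_pos': array([0.22794832, 0.58135056, 0.23018404]), 'tool_rot': array([-2.74816851e-04,  1.85811701e-01,  9.82584932e-01, -8.87220333e-04]), 'contact_force': array([-0.42167799,  0.20233585, -0.06559216]), 'ft_torque': array([ 0.02987668, -0.04593998,  0.04750409]), 'gripper_width': 0.9964743719091876}
0.0187
```

View pics/scene0.png

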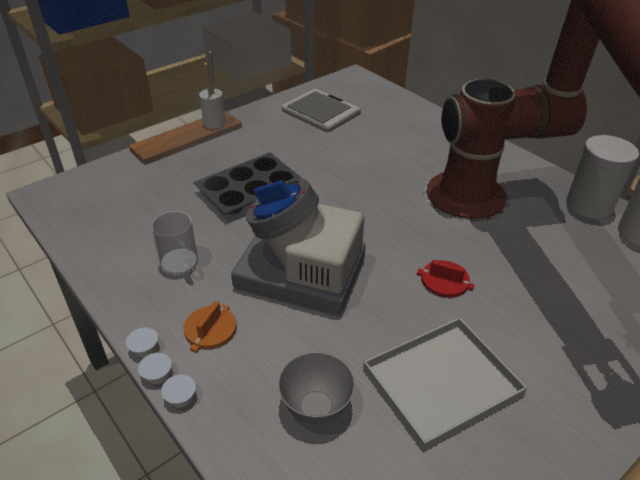

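View pics/top0.png

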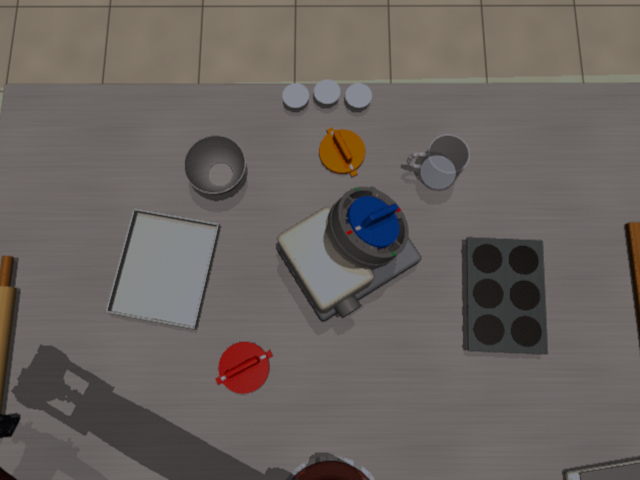

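Run:
```python
import cv2
a=cv2.imread("pics/top0.png")[170:340,260:440]; cv2.imwrite("pics/t0c.png",cv2.resize(a,None,fx=3.5,fy=3.5,interpolation=cv2.INTER_CUBIC))
a=cv2.imread("pics/scene0.png")[165:325,220:380]; cv2.imwrite("pics/s0c.png",cv2.resize(a,None,fx=3.7,fy=3.7,interpolation=cv2.INTER_CUBIC))
```

```text
(no output)
```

View pics/t0c.png

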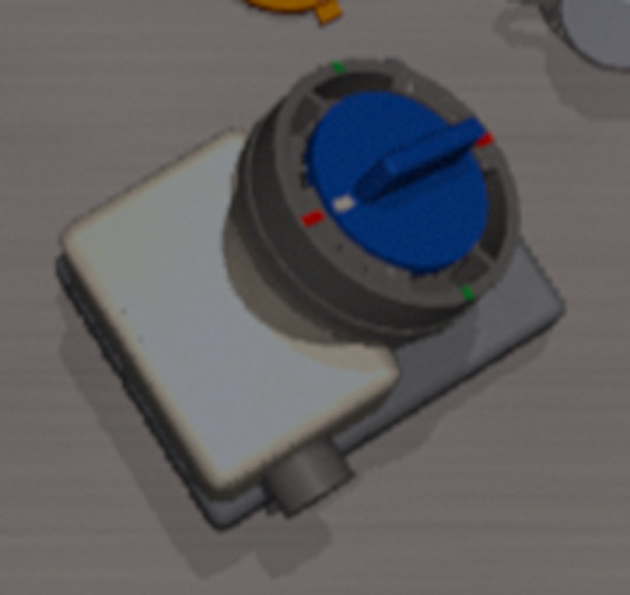

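View pics/s0c.png

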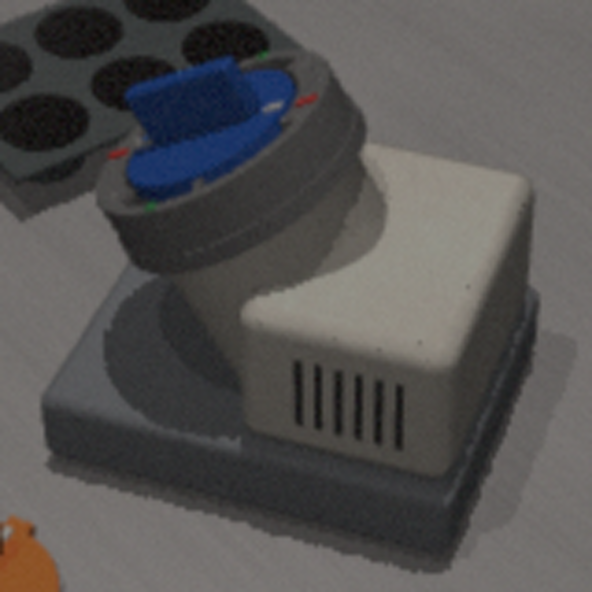

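```bash
cat > h.py <<'E'
import numpy as np, cv2
from scipy.spatial.transform import Rotation as R
from plant import monitor, grab_frame, camera_params, ticket, manip
def cam(n):
    p=camera_params(n);K=np.array([[p['fx'],0,p['cx']],[0,p['fy'],p['cy']],[0,0,1]]);r=cv2.Rodrigues(np.array(p['rvec']))[0]
    return K,r,np.array(p['tvec'])
def P(n):
    K,r,t=cam(n);return K@np.c_[r,t]
def tri(a,b): # top px, scene px
    X=cv2.triangulatePoints(P('top'),P('scene'),np.array(a,float).T,np.array(b,float).T);return (X[:3]/X[3]).T
def proj(n,X):
    h=np.c_[np.atleast_2d(X),np.ones(len(np.atleast_2d(X)))]@P(n).T;return h[:,:2]/h[:,2:]
def onplane(n,uv,z):
    K,r,t=cam(n);c=-r.T@t;d=(r.T@np.linalg.inv(K)@np.c_[np.atleast_2d(uv),np.ones(len(np.atleast_2d(uv)))].T).T
    return c+d*((z-c[2])/d[:,2])[:,None]
E
python3 - <<'E'
from h import *
np.set_printoptions(precision=4,suppress=True)
def cen(img,x0,y0,pts,f,hue,rad=5):
    hsv=cv2.cvtColor(img,cv2.COLOR_BGR2HSV);o=[]
    for p in pts:
        u,v=np.array(p)/f+[x0,y0]-0.5+0.5/f
        yy,xx=np.mgrid[0:480,0:640];h=hsv[...,0].astype(int);s=hsv[...,1]
        m=(s>90)&(((h<10)|(h>170)) if hue=='r' else ((h>40)&(h<85)))&(np.hypot(xx-u,yy-v)<rad)
        w=s*m*1.0; print(hue,(u,v),m.sum(),end=' ')
        o.append([(xx*w).sum()/w.sum(),(yy*w).sum()/w.sum()] if m.sum() else [u,v])
    return o
T=cv2.imread("pics/top0.png");S=cv2.imread("pics/scene0.png")
a=cen(T,260,170,[(313,218),(485,140)],3.5,'r')+cen(T,260,170,[(338,66),(468,292)],3.5,'g')
b=cen(S,220,165,[(306,100),(119,154)],3.7,'r')+cen(S,220,165,[(263,56),(152,206)],3.7,'g')
# green pairing test
for g in ([2,3],[3,2]):
    bb=[b[0],b[1],b[g[0]],b[g[1]]]
    X=tri(a,bb);print('\n',X, np.abs(proj('top',X)-a).max(),np.abs(proj('scene',X)-bb).max())
    if np.abs(proj('top',X)-a).max()>3: continue
    x=X[0]-X[1];L=np.linalg.norm(x);x/=L;g=X[2]-X[3];print('L',L,np.linalg.norm(g))
    z=np.cross(x,g);z/=np.linalg.norm(z);z*=np.sign(z[2])
    print('z',z,'tilt',np.degrees(np.arccos(z[2])),'x tilt',np.degrees(np.arcsin(x[2])),'az',np.degrees(np.arctan2(z[1],z[0])),np.degrees(np.arctan2(-x[1],-x[0])))
    C=X.mean(0);print('rim centre',C,X[:2].mean(0),X[2:].mean(0),'origin',C-.0125*z)
# tray
g=cv2.cvtColor(T,cv2.COLOR_BGR2HSV); m=((g[...,2]>110)&(g[...,1]<40)).astype(np.uint8)[190:345,90:235]
c=max(cv2.findContours(m,0,2)[0],key=cv2.contourArea)+[90,190]
r=cv2.minAreaRect(c);print(r);bx=cv2.boxPoints(r)
for z in(.028,.004):print(z,onplane('top',bx,z))
print(onplane('top',[r[0]],.02))
E
```

```text
r (np.float64(349.0714285714286), np.float64(231.92857142857142)) 29 r (np.float64(398.2142857142857), np.float64(209.64285714285714)) 13 g (np.float64(356.2142857142857), np.float64(188.5)) 9 g (np.float64(393.3571428571429), np.float64(253.07142857142858)) 10 r (np.float64(302.33783783783787), np.float64(191.66216216216216)) 14 r (np.float64(251.7972972972973), np.float64(206.25675675675674)) 13 g (np.float64(290.71621621621625), np.float64(179.77027027027026)) 4 g (np.float64(260.71621621621625), np.float64(220.3108108108108)) 5 
 [[ 0.5408 -0.0333  0.2403]
 [ 0.6034 -0.1361  0.1703]
 [ 0.5906 -0.0309  0.3014]
 [ 0.55   -0.1509  0.0877]] 8.021182763582885 8.209895153826778

 [[ 0.5408 -0.0333  0.2403]
 [ 0.6034 -0.1361  0.1703]
 [ 0.6367 -0.0508  0.2029]
 [ 0.5068 -0.1184  0.2094]] 0.5621241100366774 0.58470228868822
L 0.13922956722113802 0.1465150006329015
z [ 0.2654 -0.4269  0.8645] tilt 30.17793662335875 x tilt 30.176921221878548 az -58.13364695105748 -58.65110006953462
rim centre [ 0.5719 -0.0846  0.2057] [ 0.5721 -0.0847  0.2053] [ 0.5718 -0.0846  0.2062] origin [ 0.5686 -0.0793  0.1949]
((160.68800354003906, 254.71600341796875), (131.48081970214844, 132.8224639892578), 10.30484676361084)
0.028 [[0.4239 0.5351 0.028 ]
 [0.7245 0.5089 0.028 ]
 [0.6673 0.2089 0.028 ]
 [0.3726 0.2506 0.028 ]]
0.004 [[0.4264 0.5457 0.004 ]
 [0.7331 0.519  0.004 ]
 [0.6747 0.2129 0.004 ]
 [0.3741 0.2554 0.004 ]]
[[0.5446 0.3781 0.02  ]]
```

Run:
```python
from h import *
az=np.radians(-58.4);ti=np.radians(30)
z=np.array([np.sin(ti)*np.cos(az),np.sin(ti)*np.sin(az),np.cos(ti)])
x=np.array([-np.cos(ti)*np.cos(az),-np.cos(ti)*np.sin(az),np.sin(ti)])
Rs=np.c_[x,np.cross(z,x),z]
for q1 in(-.3,-.1):
 for phi in(1.4,1.7,2.0):
  for s in(0,np.pi):
   for tw in(0,np.pi/2):
    # tool x = +-cover x rotated; tool z=-z
    Rt=Rs@R.from_euler('z',tw+s).as_matrix()@np.diag([1,-1,-1])
    W=(R.from_euler('z',q1)*R.from_euler('y',phi)).inv()*R.from_matrix(Rt)
    e=W.as_euler('ZYZ'); e2=np.array([e[0]+np.pi,-e[1],e[2]+np.pi]);w=lambda a:(a+np.pi)%(2*np.pi)-np.pi
    print(q1,phi,round(s,1),round(tw,1),'q4',round(e[0],2),'q5',round(e[1],2),'q6',round(w(e[2]-np.pi/2),2))
```

```text
-0.3 1.4 0 0 q4 0.4 q5 2.12 q6 -0.71
-0.3 1.4 0 1.6 q4 0.4 q5 2.12 q6 -2.28
-0.3 1.4 3.1 0 q4 0.4 q5 2.12 q6 2.43
-0.3 1.4 3.1 1.6 q4 0.4 q5 2.12 q6 0.86
-0.3 1.7 0 0 q4 0.35 q5 1.84 q6 -0.83
-0.3 1.7 0 1.6 q4 0.35 q5 1.84 q6 -2.4
-0.3 1.7 3.1 0 q4 0.35 q5 1.84 q6 2.31
-0.3 1.7 3.1 1.6 q4 0.35 q5 1.84 q6 0.74
-0.3 2.0 0 0 q4 0.34 q5 1.55 q6 -0.93
-0.3 2.0 0 1.6 q4 0.34 q5 1.55 q6 -2.5
-0.3 2.0 3.1 0 q4 0.34 q5 1.55 q6 2.21
-0.3 2.0 3.1 1.6 q4 0.34 q5 1.55 q6 0.64
-0.1 1.4 0 0 q4 0.46 q5 2.03 q6 -0.5
-0.1 1.4 0 1.6 q4 0.46 q5 2.03 q6 -2.08
-0.1 1.4 3.1 0 q4 0.46 q5 2.03 q6 2.64
-0.1 1.4 3.1 1.6 q4 0.46 q5 2.03 q6 1.07
-0.1 1.7 0 0 q4 0.42 q5 1.76 q6 -0.64
-0.1 1.7 0 1.6 q4 0.42 q5 1.76 q6 -2.21
-0.1 1.7 3.1 0 q4 0.42 q5 1.76 q6 2.5
-0.1 1.7 3.1 1.6 q4 0.42 q5 1.76 q6 0.93
-0.1 2.0 0 0 q4 0.41 q5 1.49 q6 -0.76
-0.1 2.0 0 1.6 q4 0.41 q5 1.49 q6 -2.33
-0.1 2.0 3.1 0 q4 0.41 q5 1.49 q6 2.38
-0.1 2.0 3.1 1.6 q4 0.41 q5 1.49 q6 0.81
```

```bash
cat >> h.py <<'E'
O=np.array([.5686,-.0793,.1950])
az=np.radians(-58.4);ti=np.radians(30)
z=np.array([np.sin(ti)*np.cos(az),np.sin(ti)*np.sin(az),np.cos(ti)])
x=np.array([-np.cos(ti)*np.cos(az),-np.cos(ti)*np.sin(az),np.sin(ti)])
Rs=np.c_[x,np.cross(z,x),z]
def tool(tw=0): return Rs@R.from_euler('z',tw).as_matrix()@np.diag([1,-1,-1])
def pose():
    s=monitor.state();q=s['tool_rot'];return s['tool_pos'],R.from_quat([q[1],q[2],q[3],q[0]]).as_matrix(),s
def goal(p,Rt):
    c,r,s=pose();d=r.T@(p-c)*100;rv=R.from_matrix(r.T@Rt).as_rotvec()
    print('d cm',d.round(2),'rv',rv.round(3),'t',round(s['time'],2),'F',s['contact_force'].round(1),'T',s['ft_torque'].round(2),'w',round(s['gripper_width'],3),'q',s['joint_pos'].round(2))
def insock():
    c,r,s=pose();print('TCP in socket mm',(Rs.T@(c-O)*1000).round(1),'F socket',(Rs.T@s['contact_force']).round(1))
E
python3 - <<'E'
from h import *
goal(O+.13*z,tool());insock()
E
```

```text
d cm [-61.03 -52.99  -7.65] rv [-0.171  0.506  0.63 ] t 0.1 F [-0.4  0.2 -0.1] T [ 0.03 -0.05  0.05] w 0.996 q [ 1.08  0.05  1.61 -0.    1.48 -0.12]
TCP in socket mm [ 659.5  -56.  -340.1] F socket [ 0.3  0.3 -0.3]
```

Emit:
play_rows:
  commands:
    - {"dx": -4,"dy": -3.5,"dz": -2,"claw": 0}
    - {"dx": -8,"dy": -7,"dz": -4,"claw": 0}
    - {"dx": -12,"dy": -10.5,"dz": -6,"claw": 0}
    - {"dx": -16,"dy": -14,"dz": -8,"claw": 0}
    - {"dx": -20,"dy": -17.5,"dz": -9,"rz": 0.1,"claw": 0}

```text
invalid input
```

Run:
```python
from h import *
goal(O+.13*z,tool());insock()
```

```text
d cm [-61.03 -52.99  -7.65] rv [-0.171  0.506  0.63 ] t 0.1 F [-0.4  0.2 -0.1] T [ 0.03 -0.05  0.05] w 0.996 q [ 1.08  0.05  1.61 -0.    1.48 -0.12]
TCP in socket mm [ 659.5  -56.  -340.1] F socket [ 0.3  0.3 -0.3]
```

Emit:
play_rows:
  commands:
    - {"dx": -4,"dy": -3.5,"dz": -2,"rx": 0,"ry": 0,"rz": 0,"claw": 0}
    - {"dx": -8,"dy": -7,"dz": -4,"rx": 0,"ry": 0,"rz": 0,"claw": 0}
    - {"dx": -12,"dy": -10.5,"dz": -6,"rx": 0,"ry": 0,"rz": 0.05,"claw": 0}
    - {"dx": -16,"dy": -14,"dz": -8,"rx": 0,"ry": 0,"rz": 0.1,"claw": 0}
    - {"dx": -20,"dy": -17.5,"dz": -9,"rx": 0,"ry": 0,"rz": 0.2,"claw": 0}

```text
time: 0.6
tool_pos: [0.337, 0.3706, 0.314]
tool_rot: [0.0, 0.284, 0.959, -0.0]
contact_force: [1.4, -0.0, 0.8]
gripper_width: 0.997
```

Run:
```python
from h import *
goal(O+.13*z,tool());insock()
```

```text
d cm [-49.81 -27.89   0.69] rv [-0.117  0.516  0.433] t 0.6 F [ 1.4 -0.   0.8] T [ 0.04 -0.05  0.02] w 0.997 q [ 0.68 -0.28  1.79 -0.    1.64 -0.31]
TCP in socket mm [ 496.5  -38.5 -149.3] F socket [-0.2 -1.2  1.1]
```

Good. Continue, staying a little higher.

Emit:
play_rows:
  commands:
    - {"dx": -4.2,"dy": -2.3,"dz": -1,"rx": -0.01,"ry": 0.05,"rz": 0.04,"claw": 0}
    - {"dx": -8.5,"dy": -4.6,"dz": -2,"rx": -0.02,"ry": 0.1,"rz": 0.08,"claw": 0}
    - {"dx": -12.7,"dy": -7,"dz": -3,"rx": -0.03,"ry": 0.15,"rz": 0.12,"claw": 0}
    - {"dx": -17,"dy": -9.3,"dz": -4,"rx": -0.05,"ry": 0.2,"rz": 0.17,"claw": 0}
    - {"dx": -21,"dy": -12,"dz": -4,"rx": -0.06,"ry": 0.25,"rz": 0.21,"claw": 0}

```text
time: 1.1
tool_pos: [0.4486, 0.1537, 0.3558]
tool_rot: [-0.11, 0.381, 0.916, 0.065]
contact_force: [1.2, 0.6, -0.8]
gripper_width: 1.0
```

Run:
```python
from h import *
goal(O+.13*z,tool());insock()
```

```text
d cm [-31.48  -9.4   -3.52] rv [-0.053  0.265  0.223] t 1.1 F [ 1.2  0.6 -0.8] T [-0.11 -0.08 -0.07] w 1.0 q [ 0.05 -0.29  1.74  0.22  1.83 -0.69]
TCP in socket mm [306.7 -19.9   8.6] F socket [-0.5 -1.3 -0.6]
```

Emit:
play_rows:
  commands:
    - {"dx": -4,"dy": -1.2,"dz": -1,"rx": -0.01,"ry": 0.04,"rz": 0.03,"claw": 0}
    - {"dx": -8,"dy": -2.4,"dz": -2,"rx": -0.02,"ry": 0.08,"rz": 0.06,"claw": 0}
    - {"dx": -12.5,"dy": -3.7,"dz": -3,"rx": -0.03,"ry": 0.12,"rz": 0.1,"claw": 0}
    - {"dx": -17,"dy": -5,"dz": -4,"rx": -0.04,"ry": 0.16,"rz": 0.14,"claw": 0}
    - {"dx": -21,"dy": -6.2,"dz": -4,"rx": -0.04,"ry": 0.2,"rz": 0.18,"claw": 0}

```text
time: 1.6
tool_pos: [0.5554, -0.0441, 0.3401]
tool_rot: [-0.198, 0.457, 0.86, 0.112]
contact_force: [0.3, 0.9, -0.2]
gripper_width: 0.995
```

Run:
```python
from h import *
goal(O+.13*z,tool());insock()
```

```text
d cm [-10.54  -1.16  -1.59] rv [-0.009  0.065  0.04 ] t 1.6 F [ 0.3  0.9 -0.2] T [-0.19 -0.16  0.04] w 0.995 q [-0.35  0.05  1.48  0.29  1.97 -0.88]
TCP in socket mm [104.5  -7.2 107.2] F socket [ 0.4 -0.8 -0.5]
```

Emit:
play_rows:
  commands:
    - {"dx": -4,"dy": -0.4,"dz": -0.6,"rx": 0,"ry": 0.03,"rz": 0.02,"claw": 0}
    - {"dx": -7.5,"dy": -0.8,"dz": -1.2,"rx": -0.01,"ry": 0.05,"rz": 0.03,"claw": 0}
    - {"dx": -10.5,"dy": -1.2,"dz": -1.6,"rx": -0.01,"ry": 0.065,"rz": 0.04,"claw": 0}
    - {"dx": -10.5,"dy": -1.2,"dz": -1.6,"rx": -0.01,"ry": 0.065,"rz": 0.04,"claw": 0}
    - {"dx": -10.5,"dy": -1.2,"dz": -1.6,"rx": -0.01,"ry": 0.065,"rz": 0.04,"claw": 0}

```text
time: 2.1
tool_pos: [0.602, -0.1348, 0.3066]
tool_rot: [-0.227, 0.471, 0.843, 0.127]
contact_force: [0.2, -0.3, 0.0]
gripper_width: 0.998
```

Run:
```python
from h import *
goal(O+.021*z,tool());insock()
for n in ("scene","top"):
    cv2.imwrite(f"pics/{n}1.png",grab_frame(n))
a=cv2.imread("pics/scene1.png")[60:360,140:440]; cv2.imwrite("pics/s1c.png",cv2.resize(a,None,fx=2,fy=2))
```

```text
d cm [ 0.    0.07 10.8 ] rv [ 0.    -0.003 -0.001] t 2.1 F [ 0.2 -0.3  0. ] T [-0.21 -0.12 -0.  ] w 0.998 q [-0.46  0.26  1.32  0.3   2.   -0.95]
TCP in socket mm [ -0.3   0.7 129. ] F socket [-0.3 -0.   0.2]
```

View pics/s1c.png

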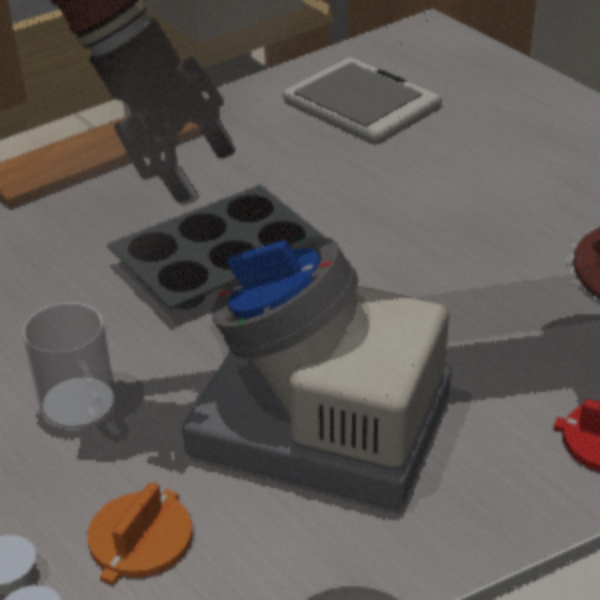

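View pics/top1.png

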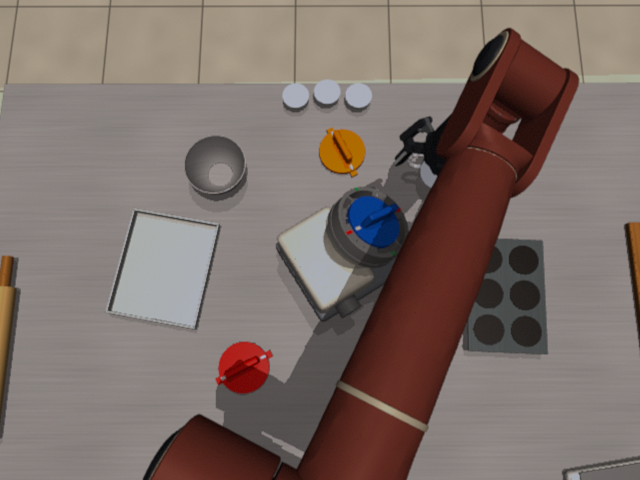

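Emit:
play_rows:
  commands:
    - {"dx": 0,"dy": 0.07,"dz": 2.5,"rx": 0,"ry": 0,"rz": 0,"claw": 0}
    - {"dx": 0,"dy": 0.07,"dz": 5,"rx": 0,"ry": 0,"rz": 0,"claw": 0}
    - {"dx": 0,"dy": 0.07,"dz": 7,"rx": 0,"ry": 0,"rz": 0,"claw": 0}
    - {"dx": 0,"dy": 0.07,"dz": 8,"rx": 0,"ry": 0,"rz": 0,"claw": 0}
    - {"dx": 0,"dy": 0.07,"dz": 8,"rx": 0,"ry": 0,"rz": 0,"claw": 0}

```text
time: 2.7
tool_pos: [0.5808, -0.0978, 0.2388]
tool_rot: [-0.226, 0.47, 0.844, 0.126]
contact_force: [-0.4, 0.4, 0.1]
gripper_width: 1.001
```

Run:
```python
from h import *
goal(O+.021*z,tool());insock()
for n in ("scene","top"):
    cv2.imwrite(f"pics/{n}2.png",grab_frame(n))
a=cv2.imread("pics/scene2.png")[120:320,180:380]; cv2.imwrite("pics/s2c.png",cv2.resize(a,None,fx=3,fy=3))
```

```text
d cm [-0.27 -0.07  2.8 ] rv [-0.001 -0.001  0.003] t 2.7 F [-0.4  0.4  0.1] T [-0.24 -0.16 -0.02] w 1.001 q [-0.43  0.22  1.48  0.3   1.88 -0.96]
TCP in socket mm [ 2.7 -0.7 49. ] F socket [ 0.5  0.1 -0.2]
```

View pics/s2c.png

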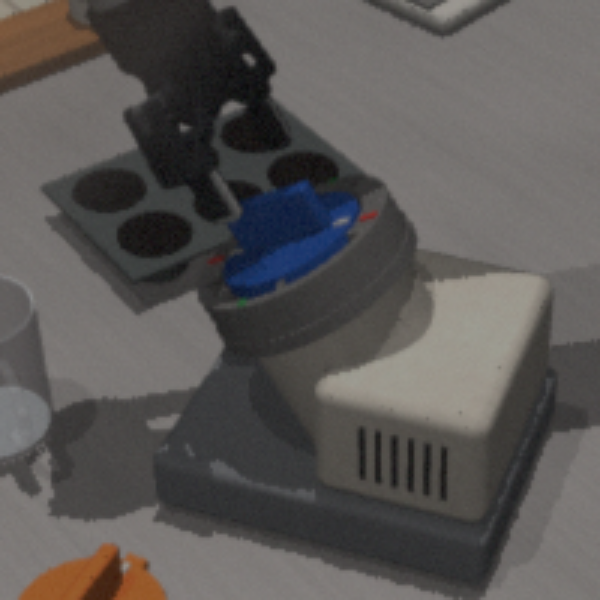

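Emit:
play_rows:
  commands:
    - {"dx": -0.25,"dy": -0.07,"dz": 1.2,"rx": 0,"ry": 0,"rz": 0,"claw": 0}
    - {"dx": -0.25,"dy": -0.07,"dz": 2.2,"rx": 0,"ry": 0,"rz": 0,"claw": 0}
    - {"dx": -0.25,"dy": -0.07,"dz": 2.8,"rx": 0,"ry": 0,"rz": 0,"claw": 0}
    - {"dx": -0.25,"dy": -0.07,"dz": 2.8,"rx": 0,"ry": 0,"rz": 0,"claw": 0}
    - {"dx": -0.25,"dy": -0.07,"dz": 2.8,"rx": 0,"ry": 0,"rz": 0,"claw": 0}

```text
time: 3.3
tool_pos: [0.5753, -0.0893, 0.2148]
tool_rot: [-0.225, 0.47, 0.844, 0.127]
contact_force: [-0.0, 0.8, 0.2]
gripper_width: 1.003
```

Run:
```python
from h import *
goal(O+.021*z,tool());insock()
```

```text
d cm [ 0.05 -0.04  0.22] rv [0.001 0.001 0.003] t 3.3 F [-0.   0.8  0.2] T [-0.22 -0.12  0.01] w 1.003 q [-0.42  0.22  1.52  0.3   1.83 -0.96]
TCP in socket mm [-0.5 -0.4 23.2] F socket [ 0.7 -0.4 -0.1]
```

Emit:
play_rows:
  commands:
    - {"dx": 0.05,"dy": -0.04,"dz": 0.1,"rx": 0,"ry": 0,"rz": 0,"claw": 0.4}
    - {"dx": 0.05,"dy": -0.04,"dz": 0.1,"rx": 0,"ry": 0,"rz": 0,"claw": 0.75}
    - {"dx": 0.05,"dy": -0.04,"dz": 0.1,"rx": 0,"ry": 0,"rz": 0,"claw": 0.75}
    - {"dx": 0.05,"dy": -0.04,"dz": 0.1,"rx": 0,"ry": 0,"rz": 0,"claw": 0.75}
    - {"dx": 0.05,"dy": -0.04,"dz": 0.1,"rx": 0,"ry": 0,"rz": 0,"claw": 0.75}

```text
time: 3.8
tool_pos: [0.5745, -0.0888, 0.2142]
tool_rot: [-0.225, 0.47, 0.844, 0.127]
contact_force: [0.9, -0.4, -0.1]
gripper_width: 0.253
```

Run:
```python
from h import *
goal(O+.021*z,tool());insock()
for n in ("scene","top"):
    cv2.imwrite(f"pics/{n}3.png",grab_frame(n))
a=cv2.imread("pics/scene3.png")[150:300,200:350]; cv2.imwrite("pics/s3c.png",cv2.resize(a,None,fx=4,fy=4))
a=cv2.imread("pics/top3.png")[150:300,300:450]; cv2.imwrite("pics/t3c.png",cv2.resize(a,None,fx=4,fy=4))
```

```text
d cm [ 0.01 -0.    0.13] rv [0.001 0.001 0.003] t 3.8 F [ 0.9 -0.4 -0.1] T [-0.21 -0.11  0.07] w 0.253 q [-0.42  0.22  1.53  0.3   1.83 -0.96]
TCP in socket mm [-0.1 -0.  22.3] F socket [-0.7 -0.5  0.3]
```

View pics/s3c.png

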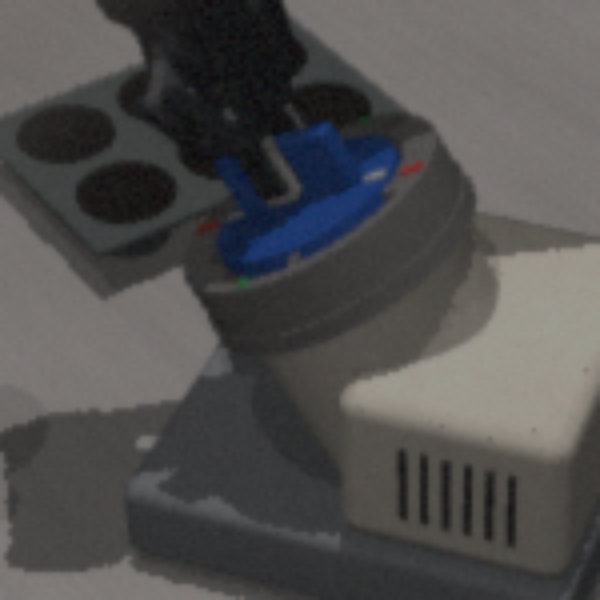

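View pics/t3c.png

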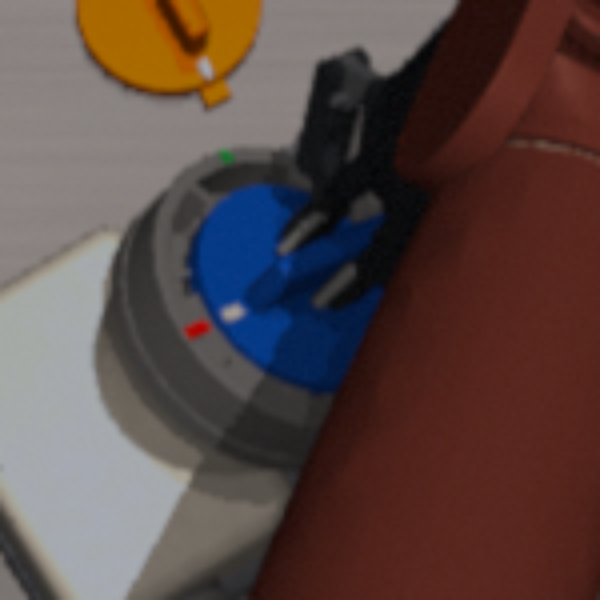

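Fingers straddle the bar, with similar gaps either side. Close gently.

Emit:
play_rows:
  commands:
    - {"dx": 0,"dy": 0,"dz": 0.05,"rx": 0,"ry": 0,"rz": 0,"claw": 0.79}
    - {"dx": 0,"dy": 0,"dz": 0.05,"rx": 0,"ry": 0,"rz": 0,"claw": 0.8}
    - {"dx": 0,"dy": 0,"dz": 0.05,"rx": 0,"ry": 0,"rz": 0,"claw": 0.81}
    - {"dx": 0,"dy": 0,"dz": 0.05,"rx": 0,"ry": 0,"rz": 0,"claw": 0.82}
    - {"dx": 0,"dy": 0,"dz": 0.05,"rx": 0,"ry": 0,"rz": 0,"claw": 0.83}

```text
time: 4.4
tool_pos: [0.5747, -0.0883, 0.2137]
tool_rot: [-0.225, 0.47, 0.844, 0.127]
contact_force: [2.5, 0.9, -0.8]
gripper_width: 0.172
```

Run:
```python
from h import *
goal(O+.021*z,tool());insock()
```

```text
d cm [ 0.01 -0.04  0.07] rv [0.002 0.002 0.003] t 4.4 F [ 2.5  0.9 -0.8] T [-0.07 -0.42 -0.18] w 0.172 q [-0.42  0.22  1.53  0.3   1.83 -0.96]
TCP in socket mm [-0.1 -0.4 21.7] F socket [-0.9 -2.6 -0.4]
```

Emit:
play_rows:
  commands:
    - {"dx": 0,"dy": 0.02,"dz": 0.05,"rx": 0,"ry": 0,"rz": 0,"claw": 0.85}
    - {"dx": 0,"dy": 0.02,"dz": 0.05,"rx": 0,"ry": 0,"rz": 0,"claw": 0.9}
    - {"dx": 0,"dy": 0.02,"dz": 0.05,"rx": 0,"ry": 0,"rz": 0,"claw": 1}
    - {"dx": 0,"dy": 0.02,"dz": 0.05,"rx": 0,"ry": 0,"rz": 0,"claw": 1}

```text
time: 4.8
tool_pos: [0.5749, -0.0883, 0.2139]
tool_rot: [-0.224, 0.47, 0.844, 0.127]
contact_force: [0.6, -2.4, 3.8]
gripper_width: 0.157
```

Run:
```python
from h import *
goal(O+.021*z,tool());insock()
```

```text
d cm [ 0.01 -0.06  0.08] rv [0.002 0.002 0.003] t 4.8 F [ 0.6 -2.4  3.8] T [-0.25  0.03  0.11] w 0.157 q [-0.42  0.21  1.53  0.3   1.83 -0.96]
TCP in socket mm [-0.1 -0.6 21.8] F socket [-0.2  0.7  4.5]
```

Emit:
play_rows:
  commands:
    - {"dx": 0,"dy": 0,"dz": 0.2,"rx": 0,"ry": 0,"rz": 0,"claw": 1}
    - {"dx": 0,"dy": 0,"dz": 0.4,"rx": 0,"ry": 0,"rz": 0,"claw": 1}
    - {"dx": 0,"dy": 0,"dz": 0.6,"rx": 0,"ry": 0,"rz": 0,"claw": 1}
    - {"dx": 0,"dy": 0,"dz": 0.65,"rx": 0,"ry": 0,"rz": 0,"claw": 1}
    - {"dx": 0,"dy": 0,"dz": 0.65,"rx": 0,"ry": 0,"rz": 0,"claw": 1}

```text
time: 5.3
tool_pos: [0.5735, -0.0861, 0.2093]
tool_rot: [-0.223, 0.47, 0.844, 0.127]
contact_force: [0.3, -3.5, 6.8]
gripper_width: 0.158
```

Run:
```python
from h import *
goal(O+.0155*z,tool());insock()
```

```text
d cm [ 0.01 -0.06  0.1 ] rv [0.003 0.004 0.003] t 5.3 F [ 0.3 -3.5  6.8] T [-0.28  0.26  0.16] w 0.158 q [-0.42  0.21  1.54  0.3   1.82 -0.96]
TCP in socket mm [-0.1 -0.6 16.5] F socket [0.7 1.6 7.5]
```

Emit:
play_rows:
  commands:
    - {"dx": 0,"dy": 0,"dz": 0.1,"rx": 0,"ry": 0,"rz": 0,"claw": 1}
    - {"dx": 0,"dy": 0,"dz": 0.2,"rx": 0,"ry": 0,"rz": 0,"claw": 1}
    - {"dx": 0,"dy": 0,"dz": 0.2,"rx": 0,"ry": 0,"rz": 0,"claw": 1}
    - {"dx": 0,"dy": 0,"dz": 0.2,"rx": 0,"ry": 0,"rz": 0,"claw": 1}

```text
time: 5.7
tool_pos: [0.5733, -0.0858, 0.2088]
tool_rot: [-0.223, 0.471, 0.844, 0.127]
contact_force: [0.8, -3.6, 6.4]
gripper_width: 0.148
```

Run:
```python
from h import *
goal(O+.0155*z,tool());insock()
for n in ("scene",):
    cv2.imwrite(f"pics/{n}4.png",grab_frame(n))
a=cv2.imread("pics/scene4.png")[150:300,200:350]; cv2.imwrite("pics/s4c.png",cv2.resize(a,None,fx=4,fy=4))
```

```text
d cm [ 0.01 -0.06  0.05] rv [0.003 0.006 0.003] t 5.7 F [ 0.8 -3.6  6.4] T [-0.26  0.27  0.15] w 0.148 q [-0.42  0.21  1.54  0.3   1.82 -0.96]
TCP in socket mm [-0.1 -0.6 16. ] F socket [0.2 1.2 7.3]
```

View pics/s4c.png

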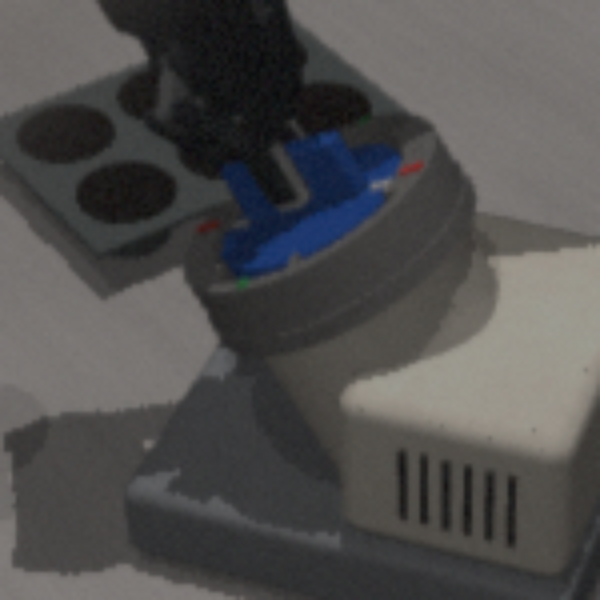

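Run:
```python
from h import *
for d in (0,3,5,6,7,8): print(d,((proj('scene',O+.05*x+(.014-d/1000)*z)-[200,150])*4).round(1))
for f in("scene0","scene3","scene4"):
    im=cv2.imread(f"pics/{f}.png");h=cv2.cvtColor(im,cv2.COLOR_BGR2HSV).astype(int)
    # white mark: low saturation, bright, near
    yy,xx=np.mgrid[0:480,0:640];m=(np.hypot(xx-294,yy-195)<5)
    w=np.where(m,np.clip(im[...,2].astype(float)-70,0,None),0)  # red channel: blue face dark, white bright
    w*= (h[...,1]<120)
    print(f,(((xx*w).sum()/w.sum()-200)*4).round(1),(((yy*w).sum()/w.sum()-150)*4).round(1),w.sum())
    b=((h[...,0]>105)&(h[...,0]<130)&(h[...,1]>150)&(np.hypot(xx-275,yy-200)<45)); print(b.sum())
```

```text
0 [[376.5 171. ]]
3 [[379.3 175.6]]
5 [[381.1 178.6]]
6 [[382.1 180.1]]
7 [[383.  181.7]]
8 [[383.9 183.2]]
scene0 373.6 173.8 203.0
1110
scene3 374.6 174.3 288.0
897
scene4 381.3 182.8 370.0
777
```

Emit:
play_rows:
  commands:
    - {"dx": 0,"dy": 0,"dz": 0.18,"rx": 0,"ry": 0,"rz": -0.05,"claw": 1}
    - {"dx": 0,"dy": 0,"dz": 0.18,"rx": 0,"ry": 0,"rz": -0.1,"claw": 1}
    - {"dx": 0,"dy": 0,"dz": 0.18,"rx": 0,"ry": 0,"rz": -0.15,"claw": 1}

```text
time: 6.05
tool_pos: [0.5736, -0.0852, 0.2088]
tool_rot: [-0.211, 0.405, 0.878, 0.144]
contact_force: [2.7, -1.9, 7.5]
gripper_width: 0.156
```

Run:
```python
from h import *
goal(O+.0155*z,tool(1.48));insock()
```

```text
d cm [-0.01 -0.12  0.03] rv [-0.002  0.009 -1.324] t 6.05 F [ 2.7 -1.9  7.5] T [ 0.13  0.16 -0.1 ] w 0.156 q [-0.42  0.21  1.54  0.3   1.82 -1.11]
TCP in socket mm [ 0.3 -1.1 15.8] F socket [ 1.1 -1.3  8. ]
```

Emit:
play_rows:
  commands:
    - {"dx": 0,"dy": -0.05,"dz": 0.18,"rx": 0,"ry": 0,"rz": -0.06,"claw": 1}
    - {"dx": 0,"dy": -0.05,"dz": 0.18,"rx": 0,"ry": 0,"rz": -0.13,"claw": 1}
    - {"dx": 0,"dy": -0.05,"dz": 0.18,"rx": 0,"ry": 0,"rz": -0.2,"claw": 1}

```text
time: 6.35
tool_pos: [0.5736, -0.0846, 0.2091]
tool_rot: [-0.194, 0.314, 0.915, 0.165]
contact_force: [1.9, -1.7, 7.6]
gripper_width: 0.154
```

Run:
```python
from h import *
goal(O+.0155*z,tool(1.48));insock()
cv2.imwrite(f"pics/scene5.png",grab_frame("scene"))
a=cv2.imread("pics/scene5.png")[150:300,200:350]; cv2.imwrite("pics/s5c.png",cv2.resize(a,None,fx=4,fy=4))
```

```text
d cm [-0.03 -0.17  0.02] rv [-0.002  0.011 -1.12 ] t 6.35 F [ 1.9 -1.7  7.6] T [ 0.28  0.19 -0.11] w 0.154 q [-0.42  0.21  1.54  0.3   1.81 -1.32]
TCP in socket mm [ 0.9 -1.4 15.7] F socket [ 1.7 -0.7  7.8]
```

View pics/s5c.png

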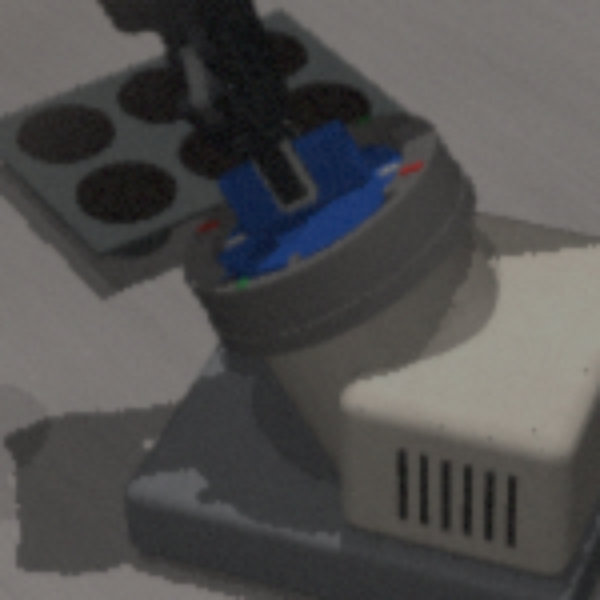

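Emit:
play_rows:
  commands:
    - {"dx": 0,"dy": -0.15,"dz": 0.18,"rx": 0,"ry": 0,"rz": -0.08,"claw": 1}
    - {"dx": 0,"dy": -0.15,"dz": 0.18,"rx": 0,"ry": 0,"rz": -0.16,"claw": 1}
    - {"dx": 0.03,"dy": -0.15,"dz": 0.18,"rx": 0,"ry": 0,"rz": -0.24,"claw": 1}
    - {"dx": 0.03,"dy": -0.15,"dz": 0.18,"rx": 0,"ry": 0,"rz": -0.32,"claw": 1}

```text
time: 6.8
tool_pos: [0.5728, -0.0845, 0.2092]
tool_rot: [-0.164, 0.161, 0.953, 0.195]
contact_force: [2.2, -0.5, 8.5]
gripper_width: 0.158
```

Run:
```python
from h import *
goal(O+.0155*z,tool(1.48));insock()
```

```text
d cm [-0.05 -0.15  0.02] rv [-0.003  0.013 -0.793] t 6.8 F [ 2.2 -0.5  8.5] T [ 0.33  0.19 -0.14] w 0.158 q [-0.42  0.21  1.55  0.3   1.81 -1.64]
TCP in socket mm [ 1.3 -0.9 15.7] F socket [ 2.9 -1.6  8.1]
```

Emit:
play_rows:
  commands:
    - {"dx": -0.05,"dy": -0.2,"dz": 0.18,"rx": 0,"ry": 0.01,"rz": -0.08,"claw": 1}
    - {"dx": -0.05,"dy": -0.2,"dz": 0.18,"rx": 0,"ry": 0.01,"rz": -0.16,"claw": 1}
    - {"dx": 0,"dy": -0.2,"dz": 0.18,"rx": 0,"ry": 0.01,"rz": -0.24,"claw": 1}
    - {"dx": 0,"dy": -0.2,"dz": 0.18,"rx": 0,"ry": 0.01,"rz": -0.32,"claw": 1}
    - {"dx": 0,"dy": -0.2,"dz": 0.18,"rx": 0,"ry": 0.01,"rz": -0.4,"claw": 1}

```text
time: 7.3
tool_pos: [0.5726, -0.0858, 0.2087]
tool_rot: [-0.125, -0.034, 0.966, 0.224]
contact_force: [2.6, -2.1, 7.0]
gripper_width: 0.155
```

Run:
```python
from h import *
goal(O+.0155*z,tool(1.48));insock()
```

```text
d cm [-0.02 -0.02  0.02] rv [-0.003  0.006 -0.389] t 7.3 F [ 2.6 -2.1  7. ] T [-0.1   0.   -0.05] w 0.155 q [-0.42  0.21  1.54  0.3   1.82 -2.05]
TCP in socket mm [ 0.2  0.1 15.6] F socket [ 0.8 -1.1  7.7]
```

Emit:
play_rows:
  commands:
    - {"dx": 0,"dy": -0.03,"dz": 0.18,"rx": 0,"ry": 0,"rz": -0.08,"claw": 1}
    - {"dx": 0,"dy": -0.03,"dz": 0.18,"rx": 0,"ry": 0,"rz": -0.16,"claw": 1}
    - {"dx": 0,"dy": -0.03,"dz": 0.18,"rx": 0,"ry": 0,"rz": -0.24,"claw": 1}
    - {"dx": 0,"dy": -0.03,"dz": 0.18,"rx": 0,"ry": 0,"rz": -0.32,"claw": 1}
    - {"dx": 0,"dy": -0.03,"dz": 0.18,"rx": 0,"ry": 0,"rz": -0.36,"claw": 1}

```text
time: 7.8
tool_pos: [0.573, -0.0854, 0.2087]
tool_rot: [-0.081, -0.208, 0.944, 0.243]
contact_force: [2.1, -1.4, 8.2]
gripper_width: 0.15
```

Run:
```python
from h import *
goal(O+.0155*z,tool(1.48));insock()
for n in("scene","top"): cv2.imwrite(f"pics/{n}6.png",grab_frame(n))
a=cv2.imread("pics/scene6.png")[150:300,200:350]; b=cv2.imread("pics/top6.png")[150:300,300:450];cv2.imwrite("pics/s6c.png",cv2.resize(np.hstack([a,b]),None,fx=2.6,fy=2.6))
```

```text
d cm [ 0.05 -0.04  0.01] rv [-0.005  0.007 -0.026] t 7.8 F [ 2.1 -1.4  8.2] T [ 0.18  0.15 -0.09] w 0.15 q [-0.42  0.21  1.54  0.3   1.81 -2.41]
TCP in socket mm [ 0.4 -0.6 15.6] F socket [ 2.1 -1.   8.2]
```

View pics/s6c.png

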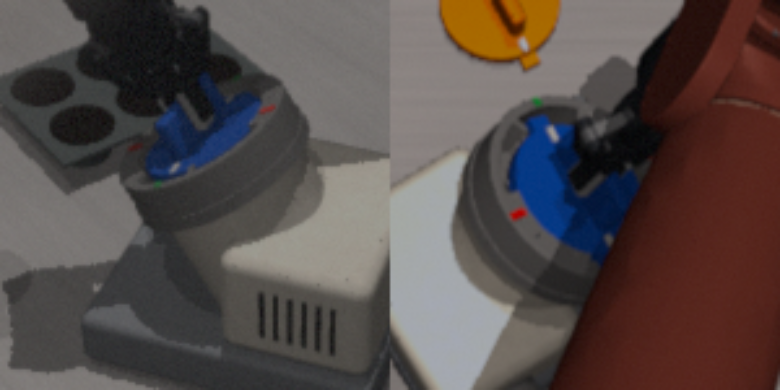

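Emit:
play_rows:
  commands:
    - {"dx": 0.03,"dy": -0.03,"dz": -0.1,"rx": 0,"ry": 0,"rz": -0.02,"claw": 1}
    - {"dx": 0.03,"dy": -0.03,"dz": -0.4,"rx": 0,"ry": 0,"rz": -0.02,"claw": 1}
    - {"dx": 0.03,"dy": -0.03,"dz": -0.8,"rx": 0,"ry": 0,"rz": -0.02,"claw": 1}
    - {"dx": 0.03,"dy": -0.03,"dz": -1.2,"rx": 0,"ry": 0,"rz": -0.02,"claw": 1}

```text
time: 8.3
tool_pos: [0.5759, -0.0906, 0.2188]
tool_rot: [-0.079, -0.216, 0.942, 0.244]
contact_force: [1.2, 0.1, 0.5]
gripper_width: 0.152
```

Run:
```python
from h import *
goal(O+.06*z,tool(1.48));insock()
```

```text
d cm [ 0.01 -0.04 -3.26] rv [-0.005  0.008 -0.007] t 8.3 F [1.2 0.1 0.5] T [-0.14 -0.23 -0.09] w 0.152 q [-0.42  0.21  1.52  0.3   1.83 -2.43]
TCP in socket mm [ 0.3 -0.3 27.4] F socket [-0.2 -1.   0.7]
```

Emit:
play_rows:
  commands:
    - {"dx": 0,"dy": -0.03,"dz": -0.5,"rx": 0,"ry": 0,"rz": 0,"claw": 1}
    - {"dx": 0,"dy": -0.03,"dz": -1,"rx": 0,"ry": 0,"rz": 0,"claw": 1}
    - {"dx": 0,"dy": -0.03,"dz": -1.5,"rx": 0,"ry": 0,"rz": 0,"claw": 1}
    - {"dx": 0,"dy": -0.03,"dz": -2,"rx": 0,"ry": 0,"rz": 0,"claw": 1}
    - {"dx": 0,"dy": -0.03,"dz": -2.5,"rx": 0,"ry": 0,"rz": 0,"claw": 1}

```text
time: 8.8
tool_pos: [0.5824, -0.1016, 0.2405]
tool_rot: [-0.079, -0.216, 0.942, 0.244]
contact_force: [0.9, -0.1, -2.7]
gripper_width: 0.157
```

Run:
```python
from h import *
goal(O+.1*z,tool(1.48));insock()
```

```text
d cm [-0.03 -0.02 -4.75] rv [-0.004  0.007 -0.008] t 8.8 F [ 0.9 -0.1 -2.7] T [-0.36 -0.2  -0.04] w 0.157 q [-0.43  0.22  1.48  0.3   1.87 -2.43]
TCP in socket mm [ 0.  -0.  52.5] F socket [-1.9 -0.7 -2.1]
```

Emit:
play_rows:
  commands:
    - {"dx": 0,"dy": 0,"dz": -1,"rx": 0,"ry": 0,"rz": 0,"claw": 1}
    - {"dx": 0,"dy": 0,"dz": -2.2,"rx": 0,"ry": 0,"rz": 0,"claw": 1}
    - {"dx": 0,"dy": 0,"dz": -3.6,"rx": 0,"ry": 0,"rz": 0,"claw": 1}
    - {"dx": 0,"dy": 0,"dz": -5,"rx": 0,"ry": 0,"rz": 0,"claw": 1}
    - {"dx": 0,"dy": 0,"dz": -6.5,"rx": 0,"ry": 0,"rz": 0,"claw": 1}

```text
time: 9.3
tool_pos: [0.5993, -0.13, 0.2984]
tool_rot: [-0.078, -0.216, 0.942, 0.244]
contact_force: [0.4, 0.9, -2.6]
gripper_width: 0.155
```

Run:
```python
from h import *
insock()
for n in("scene","top"): cv2.imwrite(f"pics/{n}7.png",grab_frame(n))
T=cv2.imread("pics/top0.png")
cv2.imwrite("pics/tray.png",cv2.resize(T[190:350,90:240],None,fx=3.7,fy=3.7,interpolation=cv2.INTER_CUBIC))
```

```text
TCP in socket mm [  0.3   0.4 119.2] F socket [-0.8 -0.8 -2.6]
```

View pics/scene7.png

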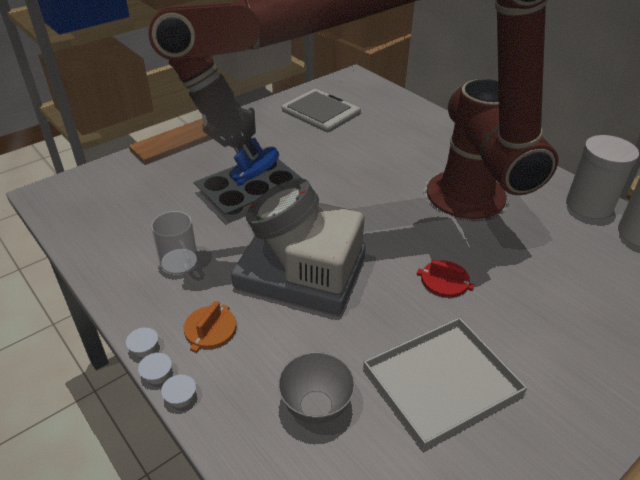

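View pics/tray.png

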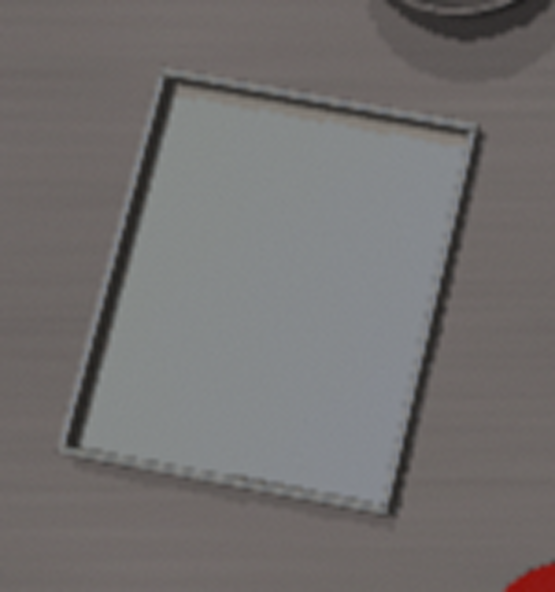

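```bash
cat >> h.py <<'E'
cr=np.array([(165,72),(480,127),(393,515),(63,450)])/3.7+[90,190]-.5+.5/3.7
TC=onplane('top',cr,.028)
tc=TC.mean(0)
def down():
    # minimal rotation of socket-twisted tool to pointing down
    Rt=tool(1.48);a=np.cross(Rt[:,2],[0,0,-1]);s=np.linalg.norm(a)
    return R.from_rotvec(a/s*np.arcsin(s)).as_matrix()@Rt
E
python3 - <<'E'
from h import *
print(TC,tc,[np.linalg.norm(TC[i]-TC[i-1]) for i in range(4)])
print(down())
goal(np.array([.58,-.08,.42]),down())
goal(np.r_[tc[:2],.42],down())
E
```

```text
[[0.64890778 0.44257022 0.028     ]
 [0.61356904 0.24754805 0.028     ]
 [0.37911271 0.28902024 0.028     ]
 [0.41736543 0.48537848 0.028     ]] [0.51473874 0.36612925 0.028     ] [np.float64(0.2354663568689349), np.float64(0.19819807111567908), np.float64(0.23809601605474692), np.float64(0.20004956740831425)]
[[-8.95729192e-01 -4.44600062e-01  3.12545363e-17]
 [-4.44600062e-01  8.95729192e-01 -4.87249625e-17]
 [-2.13157469e-17 -6.84964792e-17 -1.00000000e+00]]
d cm [ 0.03 10.63 -7.79] rv [ 0.513 -0.039 -0.009] t 9.4 F [-0.7  0.  -2.2] T [-0.33 -0.23 -0.01] w 0.153 q [-0.46  0.24  1.35  0.3   1.98 -2.42]
d cm [-13.99  48.24  12.75] rv [ 0.513 -0.039 -0.009] t 9.4 F [-0.7  0.  -2.2] T [-0.33 -0.23 -0.01] w 0.153 q [-0.46  0.24  1.35  0.3   1.98 -2.42]
```

Emit:
play_rows:
  commands:
    - {"dx": 0,"dy": 2,"dz": -2.2,"rx": 0.05,"ry": 0,"rz": 0,"claw": 1}
    - {"dx": 0,"dy": 4,"dz": -4,"rx": 0.12,"ry": -0.01,"rz": 0,"claw": 1}
    - {"dx": 0,"dy": 6,"dz": -5.5,"rx": 0.2,"ry": -0.02,"rz": 0,"claw": 1}
    - {"dx": 0,"dy": 8,"dz": -7,"rx": 0.28,"ry": -0.02,"rz": 0,"claw": 1}
    - {"dx": 0,"dy": 10,"dz": -8,"rx": 0.35,"ry": -0.03,"rz": 0,"claw": 1}

```text
time: 9.9
tool_pos: [0.5829, -0.0853, 0.4205]
tool_rot: [-0.023, -0.223, 0.972, 0.076]
contact_force: [0.6, 0.1, -2.7]
gripper_width: 0.155
```

Run:
```python
from h import *
print(pose()[0]);goal(np.r_[tc[:2],.36],down())
```

```text
[ 0.58294998 -0.08529158  0.42054665]
d cm [-13.63  42.1   12.75] rv [ 0.159 -0.009 -0.01 ] t 9.9 F [ 0.6  0.1 -2.7] T [-0.05 -0.1   0.  ] w 0.155 q [-0.32 -0.01  1.37  0.11  1.9  -2.31]
```

Emit:
play_rows:
  commands:
    - {"dx": -1.2,"dy": 3.5,"dz": 0.6,"rx": 0.03,"ry": 0,"rz": 0,"claw": 1}
    - {"dx": -2.4,"dy": 7.5,"dz": 1.5,"rx": 0.06,"ry": 0,"rz": 0,"claw": 1}
    - {"dx": -3.8,"dy": 11.5,"dz": 2.5,"rx": 0.1,"ry": 0,"rz": 0,"claw": 1}
    - {"dx": -5.2,"dy": 16,"dz": 3.7,"rx": 0.13,"ry": -0.01,"rz": 0,"claw": 1}
    - {"dx": -6.6,"dy": 20.5,"dz": 5,"rx": 0.16,"ry": -0.01,"rz": -0.01,"claw": 1}

```text
time: 10.4
tool_pos: [0.5494, 0.1344, 0.403]
tool_rot: [0.001, -0.228, 0.974, -0.001]
contact_force: [0.4, -0.0, -1.6]
gripper_width: 0.155
```

Run:
```python
from h import *
print(pose()[0]);goal(np.r_[tc[:2],.3],down())
```

```text
[0.54935003 0.13437945 0.40303289]
d cm [-7.19 22.31 10.28] rv [-0.002  0.001 -0.   ] t 10.4 F [ 0.4 -0.  -1.6] T [ 0.06 -0.05  0.06] w 0.155 q [ 0.11 -0.13  1.51 -0.    1.76 -1.92]
```

Emit:
play_rows:
  commands:
    - {"dx": -1.4,"dy": 4.2,"dz": 2,"rx": 0,"ry": 0,"rz": 0,"claw": 1}
    - {"dx": -2.8,"dy": 8.6,"dz": 4,"rx": 0,"ry": 0,"rz": 0,"claw": 1}
    - {"dx": -4.2,"dy": 13,"dz": 6,"rx": 0,"ry": 0,"rz": 0,"claw": 1}
    - {"dx": -5.6,"dy": 17.5,"dz": 8,"rx": 0,"ry": 0,"rz": 0,"claw": 1}
    - {"dx": -7,"dy": 21.5,"dz": 10,"rx": 0,"ry": 0,"rz": 0,"claw": 1}

```text
time: 10.9
tool_pos: [0.5154, 0.36, 0.302]
tool_rot: [0.0, -0.229, 0.974, -0.0]
contact_force: [0.4, -0.4, -2.4]
gripper_width: 0.155
```

Run:
```python
from h import *
print(pose()[0]);goal(np.r_[tc[:2],.1],down())
```

```text
[0.51544089 0.3600116  0.30201243]
d cm [-0.2  0.6 20.2] rv [-0.001  0.001  0.   ] t 10.9 F [ 0.4 -0.4 -2.4] T [ 0.02 -0.04  0.03] w 0.155 q [ 0.49  0.03  1.52 -0.    1.59 -1.54]
```

Emit:
play_rows:
  commands:
    - {"dx": -0.2,"dy": 0.6,"dz": 4,"rx": 0,"ry": 0,"rz": 0,"claw": 1}
    - {"dx": -0.2,"dy": 0.6,"dz": 8.5,"rx": 0,"ry": 0,"rz": 0,"claw": 1}
    - {"dx": -0.2,"dy": 0.6,"dz": 13,"rx": 0,"ry": 0,"rz": 0,"claw": 1}
    - {"dx": -0.2,"dy": 0.6,"dz": 17,"rx": 0,"ry": 0,"rz": 0,"claw": 1}
    - {"dx": -0.2,"dy": 0.6,"dz": 20,"rx": 0,"ry": 0,"rz": 0,"claw": 1}

```text
time: 11.4
tool_pos: [0.5127, 0.3654, 0.0981]
tool_rot: [-0.002, -0.229, 0.974, -0.001]
contact_force: [-0.7, -0.1, -1.9]
gripper_width: 0.153
```

Run:
```python
from h import *
print(pose()[0]);goal(np.r_[tc[:2],.026],down())
for n in("scene","top"): cv2.imwrite(f"pics/{n}8.png",grab_frame(n))
a=cv2.imread("pics/scene8.png")[260:460,340:560]; b=cv2.imread("pics/top8.png")[180:380,60:280];cv2.imwrite("pics/s8c.png",cv2.resize(np.hstack([a,b]),None,fx=1.8,fy=1.8))
```

```text
[0.51266353 0.36537017 0.09810445]
d cm [-0.25 -0.02  7.21] rv [-0.001 -0.005  0.001] t 11.4 F [-0.7 -0.1 -1.9] T [-0.02 -0.01 -0.02] w 0.153 q [ 0.5   0.18  1.71 -0.    1.26 -1.53]
```

View pics/s8c.png

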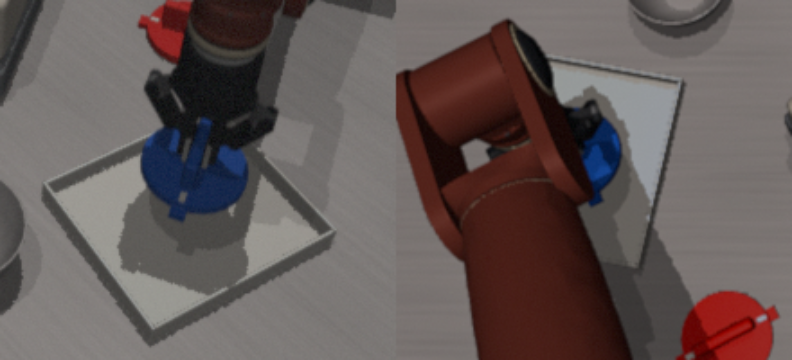

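Emit:
play_rows:
  commands:
    - {"dx": -0.2,"dy": 0,"dz": 2,"rx": 0,"ry": 0,"rz": 0,"claw": 1}
    - {"dx": -0.2,"dy": 0,"dz": 4,"rx": 0,"ry": 0,"rz": 0,"claw": 1}
    - {"dx": -0.2,"dy": 0,"dz": 5.2,"rx": 0,"ry": -0.005,"rz": 0,"claw": 1}
    - {"dx": -0.2,"dy": 0,"dz": 5.8,"rx": 0,"ry": -0.005,"rz": 0,"claw": 1}
    - {"dx": -0.2,"dy": 0,"dz": 5.8,"rx": 0,"ry": -0.005,"rz": 0,"claw": 1}

```text
time: 12.0
tool_pos: [0.5117, 0.3646, 0.0376]
tool_rot: [-0.003, -0.229, 0.974, -0.001]
contact_force: [-0.5, 0.6, -2.2]
gripper_width: 0.152
```

Run:
```python
from h import *
print(pose()[0]);goal(np.r_[tc[:2],.026],down())
```

```text
[0.51173649 0.36458455 0.03763364]
d cm [-0.35  0.01  1.16] rv [-0.001 -0.007  0.   ] t 12.0 F [-0.5  0.6 -2.2] T [0.   0.05 0.01] w 0.152 q [ 0.5   0.25  1.73 -0.    1.16 -1.53]
```

Emit:
play_rows:
  commands:
    - {"dx": -0.2,"dy": 0,"dz": 0.4,"rx": 0,"ry": -0.007,"rz": 0,"claw": 1}
    - {"dx": -0.2,"dy": 0,"dz": 0.7,"rx": 0,"ry": -0.007,"rz": 0,"claw": 1}
    - {"dx": -0.2,"dy": 0,"dz": 0.9,"rx": 0,"ry": -0.007,"rz": 0,"claw": 1}
    - {"dx": -0.2,"dy": 0,"dz": 1,"rx": 0,"ry": -0.007,"rz": 0,"claw": 1}
    - {"dx": -0.2,"dy": 0,"dz": 1,"rx": 0,"ry": -0.007,"rz": 0,"claw": 1}

```text
time: 12.5
tool_pos: [0.5133, 0.3654, 0.0275]
tool_rot: [-0.0, -0.229, 0.974, -0.001]
contact_force: [0.5, -0.1, -2.3]
gripper_width: 0.153
```

Run:
```python
from h import *
print(pose()[0]);goal(np.r_[tc[:2],.026],down())
```

```text
[0.51334427 0.36537755 0.02750356]
d cm [-0.16  0.01  0.15] rv [-0.001 -0.     0.   ] t 12.5 F [ 0.5 -0.1 -2.3] T [0.01 0.01 0.01] w 0.153 q [ 0.5   0.27  1.74 -0.    1.14 -1.53]
```

Not touching yet (weight still 2.3 N on the tool); lower a bit more.

Emit:
play_rows:
  commands:
    - {"dx": 0,"dy": 0,"dz": 0.1,"rx": 0,"ry": 0,"rz": 0,"claw": 1}
    - {"dx": 0,"dy": 0,"dz": 0.2,"rx": 0,"ry": 0,"rz": 0,"claw": 1}
    - {"dx": 0,"dy": 0,"dz": 0.25,"rx": 0,"ry": 0,"rz": 0,"claw": 1}
    - {"dx": 0,"dy": 0,"dz": 0.25,"rx": 0,"ry": 0,"rz": 0,"claw": 1}

```text
time: 12.9
tool_pos: [0.5135, 0.3655, 0.0255]
tool_rot: [0.0, -0.229, 0.974, -0.001]
contact_force: [-2.0, -0.5, 1.8]
gripper_width: 0.15
```

Run:
```python
from h import *
print(pose()[0]);goal(np.r_[tc[:2],.026],down())
```

```text
[0.51351922 0.36545832 0.02550878]
d cm [-0.14  0.01 -0.05] rv [-0.001 -0.     0.   ] t 12.9 F [-2.  -0.5  1.8] T [-0.08  0.16  0.03] w 0.15 q [ 0.5   0.27  1.74 -0.    1.14 -1.53]
```

Emit:
play_rows:
  commands:
    - {"dx": 0,"dy": 0,"dz": 0.02,"rx": 0,"ry": 0,"rz": 0,"claw": 0.8}
    - {"dx": 0,"dy": 0,"dz": 0,"rx": 0,"ry": 0,"rz": 0,"claw": 0.7}
    - {"dx": 0,"dy": 0,"dz": 0,"rx": 0,"ry": 0,"rz": 0,"claw": 0.5}
    - {"dx": 0,"dy": 0,"dz": 0,"rx": 0,"ry": 0,"rz": 0,"claw": 0.4}
    - {"dx": 0,"dy": 0,"dz": 0,"rx": 0,"ry": 0,"rz": 0,"claw": 0.4}

```text
time: 13.4
tool_pos: [0.5136, 0.3655, 0.0255]
tool_rot: [0.0, -0.229, 0.974, -0.0]
contact_force: [-0.7, -0.7, 0.2]
gripper_width: 0.6
```

Emit:
play_rows:
  commands:
    - {"dx": 0,"dy": 0,"dz": -2,"rx": 0,"ry": 0,"rz": 0,"claw": 0.4}
    - {"dx": 0,"dy": 0,"dz": -5,"rx": 0,"ry": 0,"rz": 0,"claw": 0.4}
    - {"dx": 0,"dy": 0,"dz": -9,"rx": 0,"ry": 0,"rz": 0,"claw": 0.4}
    - {"dx": 0,"dy": 0,"dz": -13,"rx": 0,"ry": 0,"rz": 0,"claw": 0.4}
    - {"dx": 0,"dy": 0,"dz": -17,"rx": 0,"ry": 0,"rz": 0,"claw": 0.4}

```text
time: 13.9
tool_pos: [0.5132, 0.3655, 0.1969]
tool_rot: [-0.0, -0.229, 0.974, -0.001]
contact_force: [0.3, 0.1, 0.7]
gripper_width: 0.6
```

Run:
```python
from h import *
print(pose()[0]);goal(np.r_[tc[:2],.026],down())
for n in("scene","top"): cv2.imwrite(f"pics/{n}9.png",grab_frame(n))
a=cv2.imread("pics/scene9.png")[260:460,340:560]; b=cv2.imread("pics/top9.png")[180:380,60:280];cv2.imwrite("pics/s9c.png",cv2.resize(np.hstack([a,b]),None,fx=1.8,fy=1.8))
```

```text
[0.51324471 0.36549716 0.19694445]
d cm [-1.700e-01  1.000e-02  1.709e+01] rv [-0.001 -0.     0.   ] t 13.9 F [0.3 0.1 0.7] T [-0.02 -0.05  0.03] w 0.6 q [ 0.5   0.09  1.63 -0.    1.42 -1.53]
```

View pics/s9c.png

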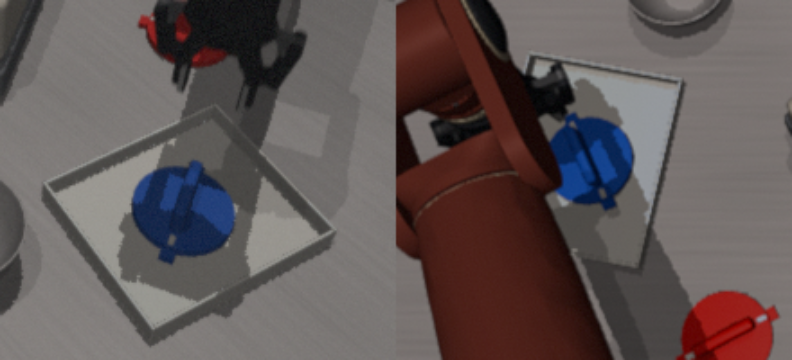

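Run:
```python
from h import *
f=1.8
t=[np.array(p)/f+[60-220,180] for p in[(573,125),(606,198)]]
s=[np.array(p)/f+[340,260] for p in[(197,176),(170,242)]]
print(tri(t,s), 'predicted lug px')
X=tri(t,s);print('mid',X.mean(0),'tray c',tc,'err',np.abs(proj('top',X)-t).max())
# face ellipse in scene, back to z=.018
im=cv2.imread('pics/scene9.png');h=cv2.cvtColor(im,cv2.COLOR_BGR2HSV)
m=cv2.inRange(h,(105,120,20),(130,255,255));m[:260]=0;m[:,:340]=0
n,l,st,c=cv2.connectedComponentsWithStats(m);k=1+st[1:,4].argmax();print(st[k],onplane('scene',[c[k]],.02))
```

```text
[[ 0.532549    0.37229878  0.09312502]
 [ 0.48698373  0.35756398 -0.08600314]] predicted lug px
mid [0.50976637 0.36493138 0.00356094] tray c [0.51473874 0.36612925 0.028     ] err 5.419935867306549
[ 414  349   56   57 2216] [[0.51937287 0.37134004 0.02      ]]
```

Run:
```python
from h import *
f=1.8
t=[np.array(p)/f+[60-220,180] for p in[(573,125),(606,198)]]
s=[np.array(p)/f+[340,260] for p in[(170,242),(197,176)]]
X=tri(t,s);print(X,X.mean(0),np.linalg.norm(X[0]-X[1]),np.abs(proj('top',X)-t).max())
```

```text
[[0.55700037 0.38681779 0.01463523]
 [0.46486538 0.3435434  0.00649784]] [0.51093288 0.3651806  0.01056653] 0.10211633975794526 1.0717668433889287
```

```bash
python3 -c "
from plant import ticket,monitor
print(ticket.job_done(), monitor.state()['time'])"
```

```text
the job is handed in; nothing more can be done
the job is handed in; nothing more can be done
```

The blue cover is off the extractor and in the wash tray, grip bar up, and I handed the job in at about 14 s of the 48 s allowed. The hand-in gave no verdict.

**What I did:** I gripped the bar, pressed the cover in about 6 mm, and twisted it about 83° anticlockwise. Then I drew it out along the socket's axis, carried it level to the tray, and lowered it until it touched the floor before opening the fingers.

**Forces:** At the readings between moves, the force at the wrist stayed at or below about 9 N throughout. I had no direct reading of the force between cover and socket.

**Last checks:**
- **Position:** the cover's centre is within about 7 mm of the tray centre. The two camera estimates lay on either side of it.
- **Height:** from the finger height at touchdown, its underside is on the 4 mm tray floor.
- **Other things:** the tray looked unmoved in the final pictures. The arm never came near the muffin tin, bowl or jug, but I did not re-measure them.
- **Robot:** it was about 17 cm above the cover and touching nothing.

**Weak check:** heights of the two white marks, from hand-picked pixels, came out at 15 and 6 mm. That is about 0.08 rad of tilt against a limit of 0.1. I put it down to pixel error, about 4 mm per pixel, because the cover looks flat in both views. I did not repeat that measurement.

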